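Tuck the splash plate under the drip flap and hold it down

ROBOT

A 7-joint arm with a two-finger parallel gripper is mounted at the origin on the work surface. World frame = base frame: x ahead of the robot, y to its left, z up, the work surface at z = 0. Lengths are in mm, angles in rad, forces in N, time in s.
With the tool pointing down it reaches from about 425 to 875 mm from the base axis. Payload 8.4 kg.
Tool frame: the origin (TCP) lies at the very end of the fingers, on their centre line; the grasp point (between the pads) lies 19 mm behind it; z points along the fingers, y is the direction in which the jaws open and shut (so a half turn about z gives the same grasp; the last joint's range is limited). The gripper opens to 85 mm and grips with 20 to 120 N. Pads are 22 mm wide; open, the fingers measure 114 mm over their backs; the gripper's body (76 mm by 85 mm) begins 54 mm behind the grasp point. The pads swing forward as they close: fully open they stand 13 mm farther back than shut.
Start: joints at [-1.356, 0.333, 0.04, 1.465, -0.013, 1.343, -0.059], TCP at [200.64, 618.229, 231.308] pointing down, gripper open.
Joint ranges: [-2.58, 2.58], [-0.38, 2.09], [-1.3, 1.39], [0.25, 2.4], [-1.5, 4.64], [0.08, 2.09], [-2.65, 2.65]. Speed limits (rad/s): [2.22, 2.22, 2.79, 2.79, 3.14, 3.14, 3.14].

INTERFACE

Orientations are given as [roll, pitch, yaw] about the fixed x, y, z axes, in that order (R = Rz(yaw) Ry(pitch) Rx(roll)).
In Python, from rig import state, camera, sign_off gives the robot as it stands.
- The arm moves only by the shell command python3 -m crank 'ROWS' [FORCE]. ROWS is JSON, a list of rows, each an object with "rot": the turn, a rotation vector about the tool's x, y, z in rad, a list of three; "offset": the shift along the tool's x, y, z in m, a list of three; "claw": the opening, from -1 (shut) to 1 (fully open). A call has exactly 8 rows; each row shifts and turns the commanded pose from where the row before left it, along the tool's axes as they then stand; what a row does not reach is not made up. A row lasts 1/10 s, in which the tool goes at most 50 mm and 8.59 degrees, less where a joint would pass 70% of its speed; a pose out of reach is approached as far as the arm can. A call is refused whole if a number of a shift passes 0.05 or a number of a turn 0.15, either way. A call with a gripper value outside its range is refused whole. The fingers move at their own pace and stop on an object; FORCE is the grip in N (left out, the last holds). Time passes only in rows, so rows that do not move let the fingers close, or fill a call up. It gives the time, the measured TCP pose, the force and the opening at its end, in the units of the state.
- state(): the state, without advancing time (a new reading comes with each control period).
- camera(name): name is "scene" or "top"; returns a dict with "img" (420x560x3 uint8, red, green, blue), "K" (3x3 intrinsics, pixels), "k1" (the pictures are not rectified: a ray, as slopes to the right and down, at radius r is drawn at 1 + k1 r^2 times it, then the intrinsics apply), "extrinsics" (4x4, takes a point from world to camera coordinates). Camera axes: x right, y down, z forward; pixel columns grow to the right and rows downward; lengths in mm; the calibration is good to about 2 mm. A picture is of the moment at which its call begins. There is no depth.
- sign_off(): hands the job in, once; it reports no verdict.
The state is a dict: "time_s": time; "joints": joint angles; "dq": joint speeds; "joint_torque": joint torques, N m; "tool_pos": TCP position; "tool_rot": TCP orientation; "contact_force": force on the tool from outside, world axes, zero at the start; "wrist_torque": the same for the moment, N m; "width": finger opening in mm.
Only numpy, scipy, OpenCV 4.12 (cv2) and the standard library are available. Lean on these libraries where they do the work, as an engineer would, in place of code of your own. Each camera call takes 0.05 s, during which the arm holds its last target.

TASK

Pick the loose aluminium splash plate up off the bench by its upright rib and tuck its front edge under the hinged steel flap of the drip deck, all the way in to the stop, without lifting the flap or disturbing the other things on the bench. Then press the plate down flat until its springy rubber bed goes no further, and finish while still holding it pressed there: do not let go.

Things in the scene. Friction and masses are not known exactly. Their poses are not given: they have to be found in the camera images.
- plate: loose aluminium splash plate, flat on the bench at the start, 170 to 340 g: sheet 130 mm (x) by 120 mm (y), 4 mm thick, with an upright rib on it, 10 mm thick (x), 80 mm long (y), 40 mm high above the sheet, centred at x = -0.055. Origin: centre of the sheet's underside, z up; +x points from the rib to the front edge, which goes under the flap. Pinch it across the rib from above
- plate_edge (a point): middle of the plate's front edge, on its underside (plate x = +0.065, z = 0)
- plate_rib (a point): middle of the rib's top edge (plate x = -0.055, 44 mm above the sheet's underside)
- deck: grey drip deck fixed to the bench, 205 mm (x -0.095 to 0.110) by 190 mm (y). Origin: at bench height below the middle of the flap's free edge, z up; +x is the way the plate slides in. The rubber bed lies at x -0.089 to 0.043, within 71 mm of the middle, between low curbs (tops 19 mm above the bench). Under the flap (x over 0) the way is 144 mm wide between the flap's supports
- stop (a point): middle of the near face of the fixed steel stop hidden under the flap, at deck x = 0.045, 20 mm above the bench. The plate's front edge meets it when fully in; the plate's origin is then at deck x = -0.020 and its rib at deck x = -0.075
- flap (a joint): hinge angle of the steel flap, rad: 0 lying on its supports, grows as the free edge lifts. 186 mm wide, 3 mm thick, 300 g, from its free edge at deck x = 0 to the hinge at deck x = 0.085; it lies level, underside 31 mm above the bench (11 mm above the bed), top 34 mm (rounded edge 36 mm; hinge rail behind 42 mm)
- flap_lip (a point): middle of the flap's free edge, on its underside, 31 mm above the bench
- bed (a joint): how far the rubber bed is pressed down, m: 0 up (top 20 mm above the bench), 0.005 on its end stop (top 15 mm above the bench). It sinks level, on springs: starts at about 2.6 N, is on its stop from about 9 N; the plate's own weight sinks it less than 1 mm. Pressed fully, the plate's top is flush with the side curbs
- beaker: bystander: glass beaker, 72 mm wide, 100 mm tall, origin at the centre of its base
- jar: bystander: small amber jar, 48 mm wide, 60 mm tall, origin at the centre of its base
- flask: bystander: conical glass flask, 84 mm wide at the foot, 118 mm tall, origin at the centre of its base
- wash_bottle: bystander: white bottle, 64 mm wide, 150 mm tall, origin at the centre of its base
- dishes: bystander: stack of three clear round dishes, 92 mm wide, 42 mm tall, origin at the centre of the base
- boss: bystander: small metal clamp boss with two thumb screws, about 66 x 60 mm, 30 mm tall, origin at the base of its block
- screwdriver: bystander: black-handled screwdriver lying on the bench
Mind the look-alikes: they are no part of the job. What is shaped like the plate but blue or pink is not meant.

How it is judged:
By the outcome, as a careful person would: the job done as asked, in the order asked, and still so for the second after the job is handed in, while the arm keeps its last pose, push and grip.
It also fails if it takes over 45 s, if anything falls off the work surface, if the arm or the gripper's body presses on something with over 40 N, if the wrist force passes 120 N, or if a joint passes its speed limit or range.

## Working session

There is one attempt and no reset: what is moved stays moved. The work goes in short steps, Python scripts to look and compute and a shell command to move; the robot and the scene stay as the last step left them, time stands still between calls to the robot, and variables do not carry over. Pictures are saved under pics/ and viewed, and the job is handed in when it is done.

```bash
mkdir -p pics; ls; python3 - <<'E'
from rig import state,camera
import cv2,json
s=state();print(s)
for n in("scene","top"):
    c=camera(n);cv2.imwrite(f"pics/{n}0.png",c["img"][:,:,::-1]);print(n,c["K"],c["k1"],c["extrinsics"])
E
```

```text
pics
{'time_s': 0.0, 'joints': array([-1.3562359 ,  0.33392225,  0.03988184,  1.46628931, -0.01336622,
        1.34331494, -0.05850062]), 'dq': array([-5.61016073e-05,  7.74799161e-04, -3.25208586e-04, -9.29551090e-04,
        1.65191635e-05,  3.34482217e-04,  3.41971132e-04]), 'joint_torque': array([-2.41116195e-04, -6.58538675e+01,  1.36503574e+00, -4.05584264e+01,
        1.65876659e-02,  1.22469873e-02,  1.68328404e-05]), 'tool_pos': array([200.51382457, 617.8055321 , 230.40523767]), 'tool_rot': array([-3.13993082e+00,  1.48833889e-04,  2.82781431e+00]), 'contact_force': array([-0.032627  ,  0.25452632, -0.42387823]), 'wrist_torque': array([ 0.00897315, -0.0241583 , -0.00860212]), 'width': 85.60144016046905}
scene [[498.57550928   0.         283.72823481]
 [  0.         498.57550928 207.66904334]
 [  0.           0.           1.        ]] -0.0037084663355856 [[-8.62333073e-01  5.06108784e-01  1.53483000e-02  4.21399057e+02]
 [ 3.71435860e-01  6.52889841e-01 -6.60128970e-01 -1.56718646e+02]
 [-3.44117820e-01 -5.63550134e-01 -7.50995454e-01  1.74207362e+03]
 [ 0.00000000e+00  0.00000000e+00  0.00000000e+00  1.00000000e+00]]
top [[405.53570166   0.         279.38694528]
 [  0.         405.53570166 204.77143811]
 [  0.           0.           1.        ]] -0.10049957545316006 [[-1.89713121e-02 -9.99781670e-01 -8.75795898e-03  8.87348387e+00]
 [-9.82713803e-01  2.02594278e-02 -1.84019394e-01  5.10799871e+02]
 [ 1.84156648e-01  5.11547783e-03 -9.82883595e-01  1.01402144e+03]
 [ 0.00000000e+00  0.00000000e+00  0.00000000e+00  1.00000000e+00]]
```

View pics/scene0.png

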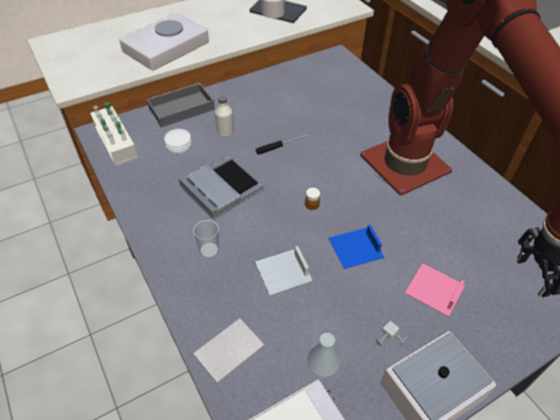

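View pics/top0.png

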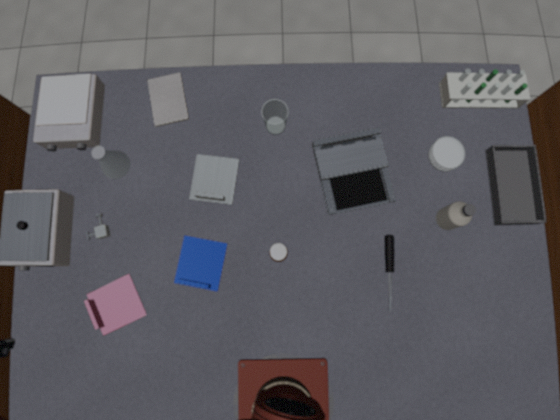

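The plate is the grey sheet, at top (214,180) and scene (285,270), with its rib towards the robot. The deck is at top (355,172), with its black bed near the robot and the flap on the far side. Next I'll zoom in.

```bash
python3 - <<'E'
import cv2,numpy as np
t=cv2.imread("pics/top0.png");s=cv2.imread("pics/scene0.png")
a=cv2.resize(t[145:215,180:250],None,fx=8,fy=8,interpolation=cv2.INTER_CUBIC)
b=cv2.resize(t[125:225,300:410],None,fx=7,fy=7,interpolation=cv2.INTER_CUBIC)
b=cv2.convertScaleAbs(b,alpha=1.6)
c=cv2.resize(s[235:305,245:325],None,fx=8,fy=8,interpolation=cv2.INTER_CUBIC)
d=cv2.resize(s[145:225,170:275],None,fx=7,fy=7,interpolation=cv2.INTER_CUBIC)
for n,i in zip("abcd",(a,b,c,d)): cv2.imwrite(f"pics/z_{n}.png",i)
E
```

```text
(no output)
```

View pics/z_a.png

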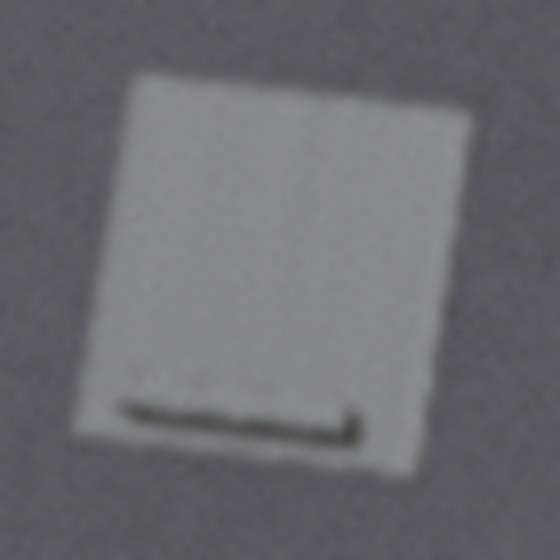

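View pics/z_b.png

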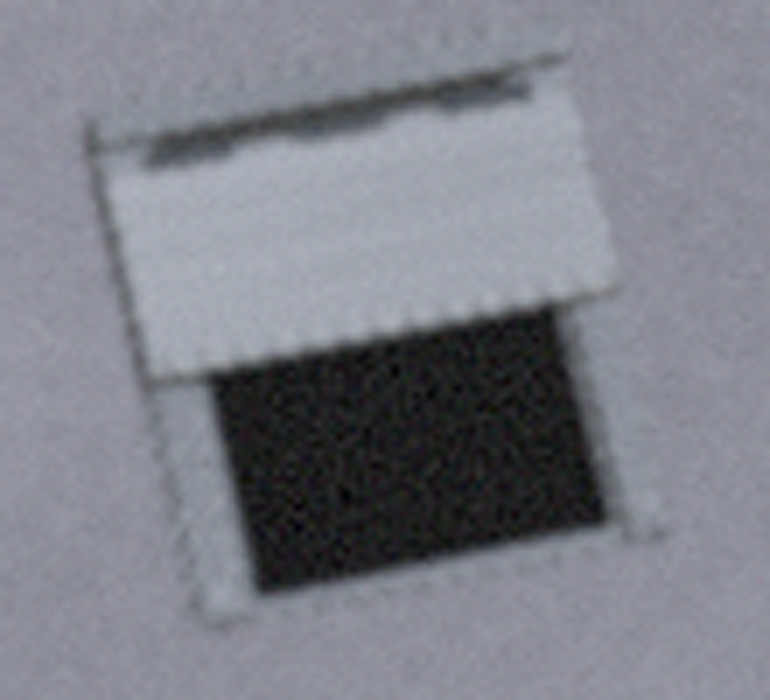

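View pics/z_c.png

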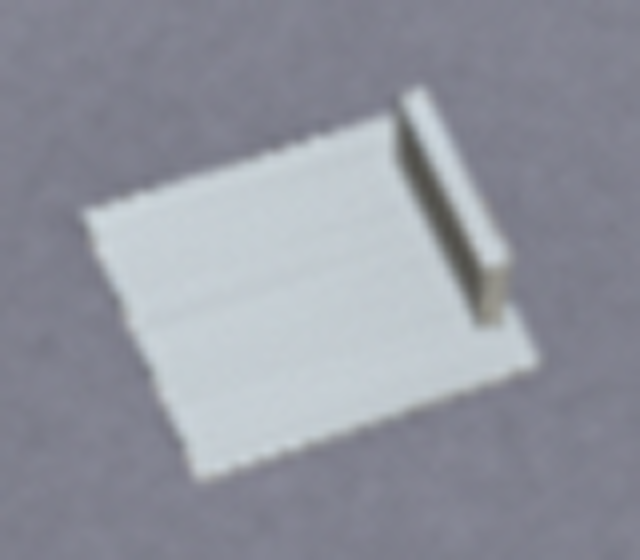

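View pics/z_d.png

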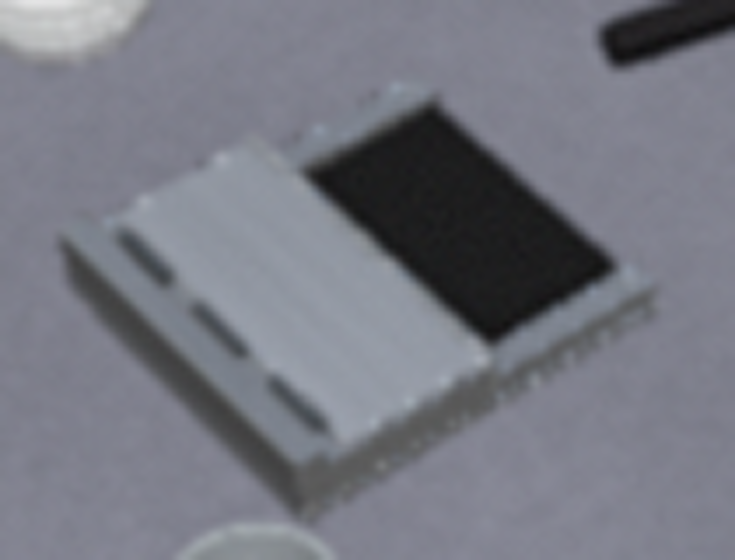

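```bash
cat > h.py <<'E'
import numpy as np,cv2
from rig import state,camera
def ray(c,uv,z):
    uv=np.asarray(uv,float).reshape(-1,1,2); K=np.array(c["K"]);E=np.array(c["extrinsics"])
    n=cv2.undistortPoints(uv,K,np.array([c["k1"],0,0,0.])).reshape(-1,2)
    R,t=E[:3,:3],E[:3,3];o=-R.T@t
    d=np.c_[n,np.ones(len(n))]@R
    return o+d*((z-o[2])/d[:,2])[:,None]
def proj(c,P):
    E=np.array(c["extrinsics"]);P=np.asarray(P,float).reshape(-1,3)
    return cv2.projectPoints(P,cv2.Rodrigues(E[:3,:3])[0],E[:3,3],np.array(c["K"]),np.array([c["k1"],0,0,0.]))[0].reshape(-1,2)
def blob(img,roi,f,s=6):
    x0,y0,x1,y1=roi
    g=cv2.resize(img[y0:y1,x0:x1],None,fx=s,fy=s,interpolation=cv2.INTER_CUBIC)
    m=f(g.astype(int)).astype(np.uint8)*255
    m=cv2.morphologyEx(m,cv2.MORPH_CLOSE,np.ones((15,15)))
    m=cv2.morphologyEx(m,cv2.MORPH_OPEN,np.ones((9,9)))
    cs=cv2.findContours(m,cv2.RETR_EXTERNAL,cv2.CHAIN_APPROX_NONE)[0]
    k=max(cs,key=cv2.contourArea).reshape(-1,2)
    return (k+.5)/s-.5+[x0,y0],m
def rect(P):
    return cv2.minAreaRect(P[:,:2].astype(np.float32))
E
python3 - <<'E'
from h import *
for n,rp,rd in(("top",(180,145,250,215),(310,130,410,215)),("scene",(245,235,325,305),(170,145,275,225))):
    c=camera(n);I=c["img"]
    print(n,"cam",-c["extrinsics"][:3,:3].T@c["extrinsics"][:3,3],"bg",I[rp[1]+2,rp[0]+2],"pl",I[(rp[1]+rp[3])//2,(rp[0]+rp[2])//2])
    thr=(I[rp[1]+2,rp[0]+2].sum()+I[(rp[1]+rp[3])//2,(rp[0]+rp[2])//2].sum())/2
    k,m=blob(I,rp,lambda g:g.sum(2)>thr)
    cv2.imwrite(f"pics/m_{n}.png",m)
    P=ray(c,k,4.);r=rect(P);print("plate",r,cv2.boxPoints(r).round(1).tolist())
    q=cv2.approxPolyDP(k.astype(np.float32),2.0,True).reshape(-1,2);print(q.round(1).tolist(),ray(c,q,4.)[:,:2].round(1).tolist())
    k,m=blob(I,rd,lambda g:g.sum(2)<130 if n=="top" else g.sum(2)<170)
    cv2.imwrite(f"pics/md_{n}.png",m)
    P=ray(c,k,20.);r=rect(P);print("bed",r,cv2.boxPoints(r).round(1).tolist())
    q=cv2.approxPolyDP(k.astype(np.float32),2.0,True).reshape(-1,2);print(q.round(1).tolist(),ray(c,q,20.)[:,:2].round(1).tolist())
E
```

```text
top cam [ 315.39963646   -6.66417079 1090.73983513] bg [ 92  91 101] pl [131 135 138]
plate ((596.9986572265625, 179.43902587890625), (121.3577880859375, 131.3114776611328), 81.72608947753906) [[523.2999877929688, 128.8000030517578], [653.2000122070312, 109.9000015258789], [670.7000122070312, 230.0], [540.7999877929688, 248.89999389648438]]
[[196.89999389648438, 154.10000610351562], [189.10000610351562, 198.1999969482422], [199.89999389648438, 199.8000030517578], [195.8000030517578, 194.8000030517578], [224.8000030517578, 196.8000030517578], [223.89999389648438, 201.10000610351562], [219.10000610351562, 202.1999969482422], [230.89999389648438, 203.60000610351562], [237.89999389648438, 159.10000610351562]] [[668.9, 228.2], [542.4, 247.3], [537.6, 217.1], [551.9, 228.9], [544.5, 148.5], [532.4, 150.7], [529.4, 164.0], [525.1, 131.5], [651.3, 112.4]]
bed ((556.1987915039062, -215.16941833496094), (89.3404769897461, 140.55697631835938), 10.490568161010742) [[499.5, -154.1999969482422], [525.0999755859375, -292.3999938964844], [612.9000244140625, -276.1000061035156], [587.2999877929688, -
[... 718 characters left out ...]
99938964844, 279.8999938964844], [308.79998779296875, 273.3999938964844], [303.3999938964844, 274.79998779296875]] [[531.6, 131.0], [649.3, 111.6], [670.2, 229.0], [543.5, 248.3], [538.3, 226.0], [554.0, 222.2]]
bed ((550.6729125976562, -214.228515625), (75.9886245727539, 145.594970703125), 10.550826072692871) [[500.0, -149.60000610351562], [526.7000122070312, -292.79998779296875], [601.4000244140625, -278.79998779296875], [574.7000122070312, -135.6999969482422]]
[[214.1999969482422, 168.8000030517578], [239.10000610351562, 192.89999389648438], [256.3999938964844, 183.1999969482422], [231.8000030517578, 160.10000610351562]] [[596.3, -279.8], [574.2, -139.3], [505.1, -149.9], [526.1, -288.9]]
```

```bash
python3 -m crank '[{"rot":[0,0,0.14],"offset":[0,0,0],"claw":1},{"rot":[0,0,0.14],"offset":[0,0,0],"claw":1},{"rot":[0,0,0.14],"offset":[0,0,0],"claw":1},{"rot":[0,0,0.14],"offset":[0,0,0],"claw":1},{"rot":[0,0,0.14],"offset":[0,0,0],"claw":1},{"rot":[0,0,0.14],"offset":[0,0,0],"claw":1},{"rot":[0,0,0.14],"offset":[0,0,0],"claw":1},{"rot":[0,0,0.14],"offset":[0,0,0],"claw":1}]' 90
cat >> h.py <<'E'
def goto(x,y,z,yaw):
    s=state();p=s["tool_pos"];r=s["tool_rot"]
    from scipy.spatial.transform import Rotation as Ro
    R=Ro.from_euler("xyz",r);T=Ro.from_euler("xyz",[np.pi,0,yaw])
    print("t",s["time_s"],"pos",p.round(1),"rot",np.round(r,4),"F",s["contact_force"].round(1),"M",s["wrist_torque"].round(2),"w",round(s["width"],1))
    print("joints",s["joints"].round(2))
    d=np.array([x,y,z])-p
    print("tool d mm",(R.inv().apply(d)).round(1),"in target axes",T.inv().apply(d).round(1),"rotvec",(R.inv()*T).as_rotvec().round(4))
E
python3 -c "
from h import *
goto(542.8,188,200,1.427)"
```

```text
time_s: 1.0
tool_pos: [200.6, 618.1, 231.1]
tool_rot: [-3.141, 0.0, 1.702]
contact_force: [-0.1, 0.4, -0.8]
width: 85.5
t 1.0 pos [200.6 618.1 231.1] rot [-3.1414e+00  4.0000e-04  1.7020e+00] F [-0.1  0.4 -0.8] M [0.02 0.01 0.  ] w 85.5
joints [-1.48  0.33  0.2   1.47 -0.07  1.34 -1.14]
tool d mm [-471.2  283.    31.2] in target axes [-376.6  400.3   31.1] rotvec [-2.00e-04  4.00e-04  2.75e-01]
```

```bash
python3 -m crank '[{"rot":[0,0,0],"offset":[-0.02,0.012,0],"claw":1},{"rot":[0,0,0],"offset":[-0.036,0.0216,0],"claw":1},{"rot":[0,0,0],"offset":[-0.036,0.0216,0],"claw":1},{"rot":[0,0,0],"offset":[-0.036,0.0216,0],"claw":1},{"rot":[0,0,0],"offset":[-0.036,0.0216,0],"claw":1},{"rot":[0,0,0],"offset":[-0.036,0.0216,0],"claw":1},{"rot":[0,0,0],"offset":[-0.036,0.0216,0],"claw":1},{"rot":[0,0,0],"offset":[-0.036,0.0216,0],"claw":1}]' 
python3 -c "
from h import *
goto(542.8,188,200,1.427)"
```

```text
time_s: 1.8
tool_pos: [400.2, 369.5, 231.4]
tool_rot: [-3.142, -0.0, 1.708]
contact_force: [1.0, -0.0, 1.0]
width: 85.2
t 1.8 pos [400.2 369.5 231.4] rot [-3.1416e+00 -2.0000e-04  1.7078e+00] F [ 1. -0.  1.] M [ 0.05 -0.01  0.04] w 85.2
joints [-1.17  0.12  0.37  1.74 -0.04  1.29 -0.65]
tool d mm [-199.3  116.4   31.3] in target axes [-159.2  167.1   31.4] rotvec [-0.000e+00 -2.000e-04  2.808e-01]
```

```bash
python3 -m crank '[{"rot":[0,0,0],"offset":[-0.036,0.021,0],"claw":1},{"rot":[0,0,0],"offset":[-0.036,0.021,0.005],"claw":1},{"rot":[0,0,0],"offset":[-0.036,0.021,0.005],"claw":1},{"rot":[0,0,0],"offset":[-0.036,0.021,0.005],"claw":1},{"rot":[0,0,0],"offset":[-0.035,0.020,0.005],"claw":1},{"rot":[0,0,0],"offset":[-0.020,0.012,0.005],"claw":1},{"rot":[0,0,0.14],"offset":[0,0,0],"claw":1},{"rot":[0,0,0.14],"offset":[0,0,0.005],"claw":1}]' 
python3 -c "
from h import *
goto(542.8,188,120,1.427)
for n in('scene','top'): cv2.imwrite(f'pics/{n}1.png',camera(n)['img'][:,:,::-1])"
```

```text
time_s: 2.6
tool_pos: [542.3, 188.6, 201.5]
tool_rot: [3.141, -0.0, 1.42]
contact_force: [-0.2, 1.2, 0.7]
width: 85.3
t 2.6 pos [542.3 188.6 201.5] rot [ 3.1412 -0.      1.42  ] F [-0.2  1.2  0.7] M [ 0.02  0.03 -0.03] w 85.3
joints [-0.91  0.21  0.58  1.72 -0.12  1.24 -0.45]
tool d mm [-0.5  0.6 81.5] in target axes [-0.5  0.6 81.5] rotvec [ 0.0004 -0.     -0.007 ]
```

View pics/scene1.png

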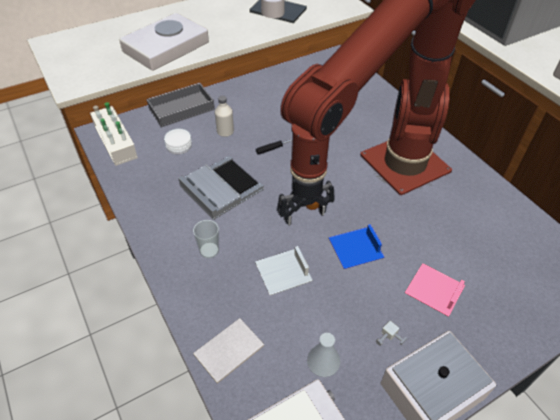

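```bash
python3 -c "
from h import *
c=camera('scene');print(ray(c,[[302.1,257.1]],44))
c=camera('top')
for n,u,z in(('beaker',(275,125),0),('jar',(278,252),60)): print(n,ray(c,[u],z))
"
python3 -m crank '[{"rot":[0,0,-0.007],"offset":[-0.0005,0.0005,0.03],"claw":1},{"rot":[0,0,0],"offset":[0,0,0.04],"claw":1},{"rot":[0,0,0],"offset":[0,0,0.04],"claw":1},{"rot":[0,0,0],"offset":[0,0,0.03],"claw":1},{"rot":[0,0,0],"offset":[0,0,0.015],"claw":1},{"rot":[0,0,0],"offset":[0,0,0.01],"claw":1},{"rot":[0,0,0],"offset":[0,0,0],"claw":1},{"rot":[0,0,0],"offset":[0,0,0],"claw":1}]' 
python3 -c "
from h import *
goto(542.8,188,13,1.427)
for n in('scene','top'): cv2.imwrite(f'pics/{n}2.png',cv2.resize(camera(n)['img'][130:330,150:400,::-1],None,fx=3,fy=3))"
```

```text
[[541.33853514 191.41704426  44.        ]]
beaker [[751.52559419   7.13369427   0.        ]]
jar [[386.84977009   4.52477693  60.        ]]
time_s: 3.6
tool_pos: [542.8, 189.5, 37.6]
tool_rot: [3.14, -0.001, 1.435]
contact_force: [-0.3, -0.6, 0.7]
width: 85.3
t 3.6 pos [542.8 189.5  37.6] rot [ 3.1402e+00 -1.0000e-03  1.4354e+00] F [-0.3 -0.6  0.7] M [ 0.04 -0.01  0.02] w 85.3
joints [-0.85  0.4   0.53  1.88 -0.25  0.93 -0.34]
tool d mm [-1.5  0.1 24.6] in target axes [-1.5  0.2 24.6] rotvec [ 0.0014 -0.001   0.0084]
```

View pics/scene2.png

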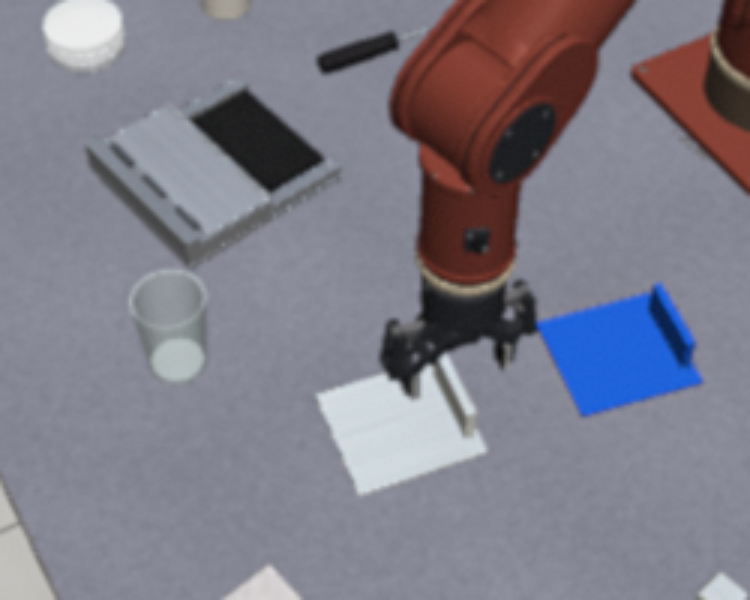

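```bash

python3 -m crank '[{"rot":[0,0,0.004],"offset":[0,0,0.01],"claw":1},{"rot":[0,0,0],"offset":[0,0,0.01],"claw":1},{"rot":[0,0,0],"offset":[0,0,0.0045],"claw":1},{"rot":[0,0,0],"offset":[0,0,0],"claw":1},{"rot":[0,0,0],"offset":[0,0,0],"claw":-0.3},{"rot":[0,0,0],"offset":[0,0,0],"claw":-0.6},{"rot":[0,0,0],"offset":[0,0,0],"claw":-1},{"rot":[0,0,0],"offset":[0,0,0],"claw":-1}]' 90
python3 -c "
from h import *
goto(542.8,188,13,1.427)"
python3 -m crank '[{"rot":[0,0,0],"offset":[0,0,0],"claw":-1},{"rot":[0,0,0],"offset":[0,0,0],"claw":-1},{"rot":[0,0,0],"offset":[0,0,0],"claw":-1},{"rot":[0,0,0],"offset":[0,0,0],"claw":-1},{"rot":[0,0,0],"offset":[0,0,0],"claw":-1},{"rot":[0,0,0],"offset":[0,0,0],"claw":-1},{"rot":[0,0,0],"offset":[0,0,0],"claw":-1},{"rot":[0,0,0],"offset":[0,0,0],"claw":-1}]' 
python3 -c "
from h import *
goto(542.8,188,13,1.427)
for n in('scene','top'): cv2.imwrite(f'pics/{n}3.png',cv2.resize(camera(n)['img'][130:330,150:400,::-1],None,fx=3,fy=3))"
```

```text
time_s: 4.5
tool_pos: [542.1, 189.3, 12.1]
tool_rot: [3.141, -0.0, 1.431]
contact_force: [-0.0, 0.8, 0.4]
width: 28.2
t 4.5 pos [542.1 189.3  12.1] rot [ 3.1413e+00 -2.0000e-04  1.4308e+00] F [-0.   0.8  0.4] M [ 0.01 -0.03 -0.03] w 28.2
joints [-0.84  0.43  0.52  1.89 -0.27  0.88 -0.33]
tool d mm [-1.1  0.8 -0.9] in target axes [-1.1  0.8 -0.9] rotvec [ 0.0003 -0.0002  0.0038]
time_s: 5.3
tool_pos: [542.3, 189.3, 12.2]
tool_rot: [3.141, -0.0, 1.431]
contact_force: [-0.9, -0.6, 6.7]
width: 8.8
t 5.3 pos [542.3 189.3  12.2] rot [ 3.1411e+00 -4.0000e-04  1.4307e+00] F [-0.9 -0.6  6.7] M [-0.13  0.17  0.02] w 8.8
joints [-0.84  0.43  0.52  1.89 -0.27  0.88 -0.33]
tool d mm [-1.2  0.7 -0.8] in target axes [-1.2  0.7 -0.8] rotvec [ 0.0005 -0.0004  0.0037]
```

View pics/scene3.png

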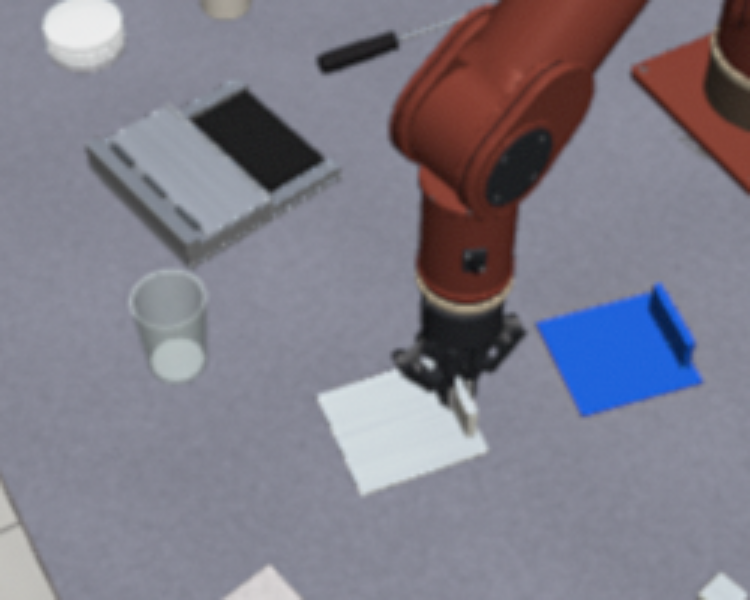

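```bash

python3 -m crank '[{"rot":[0,0,0],"offset":[0,0,-0.005],"claw":-1},{"rot":[0,0,0],"offset":[0,0,-0.015],"claw":-1},{"rot":[0,0,0],"offset":[0,0,-0.025],"claw":-1},{"rot":[0,0,0],"offset":[0,0,-0.025],"claw":-1},{"rot":[0,0,0],"offset":[0,0,-0.02],"claw":-1},{"rot":[0,0,0],"offset":[0,0,-0.01],"claw":-1},{"rot":[0,0,0],"offset":[0,0,0],"claw":-1},{"rot":[0,0,0],"offset":[0,0,0],"claw":-1}]' 
python3 -c "
from h import *
D=np.array([600,-206.]);yw=0.183;u=np.array([np.cos(yw),np.sin(yw)])
r=D-0.145*1000*u;print(r)
goto(*r,112,yw+np.pi/2)
for n in('scene','top'): cv2.imwrite(f'pics/{n}4.png',cv2.resize(camera(n)['img'][130:330,150:400,::-1],None,fx=3,fy=3))"
```

```text
time_s: 6.2
tool_pos: [541.4, 189.2, 111.3]
tool_rot: [-3.141, 0.0, 1.431]
contact_force: [0.1, 0.1, -2.3]
width: 8.8
[ 457.42118425 -232.38714269]
t 6.2 pos [541.4 189.2 111.3] rot [-3.1408e+00  3.0000e-04  1.4310e+00] F [ 0.1  0.1 -2.3] M [ 0.01  0.12 -0.01] w 8.8
joints [-0.89  0.3   0.57  1.82 -0.18  1.07 -0.4 ]
tool d mm [-429.2  -24.5   -0.6] in target axes [-399.2 -159.3   -0.7] rotvec [-8.000e-04  2.000e-04 -3.228e-01]
```

View pics/scene4.png

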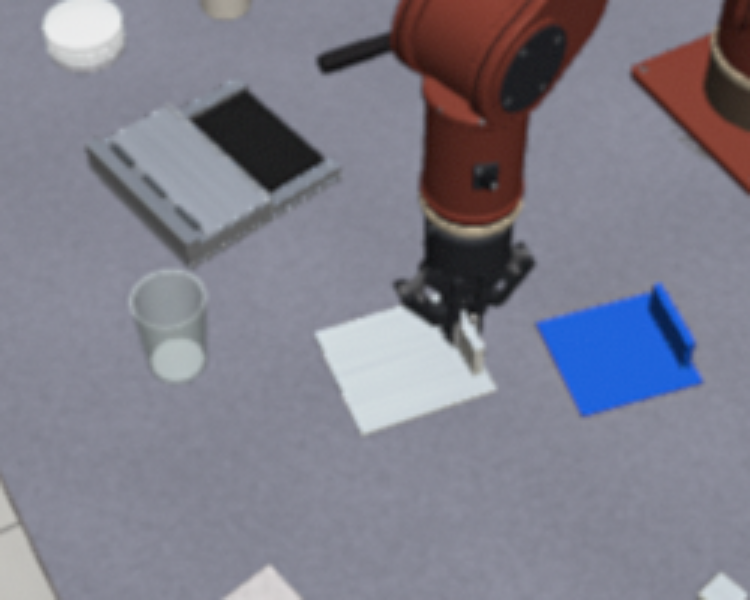

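```bash
cat >> h.py <<'E'
def platecorners(tcp,yaw,h=12.2,ztop=4):
    a=yaw-np.pi/2;u=np.array([np.cos(a),np.sin(a),0]);v=np.array([-np.sin(a),np.cos(a),0])
    o=np.array(tcp)+55*u-[0,0,h]
    return np.array([o+sx*65*u+sy*60*v+[0,0,ztop] for sx,sy in((1,-1),(1,1),(-1,1),(-1,-1))])
E
python3 -c "
from h import *
P=platecorners([541.4,189.2,111.3],1.431);print(P.round(0))
for n in('scene','top'):
  c=camera(n);print(n,proj(c,P).round(1).tolist(), ((proj(c,P)-[150,130])*3).round(0).tolist())
"
```

```text
[[652. 113. 103.]
 [669. 232. 103.]
 [540. 250. 103.]
 [523. 131. 103.]]
scene [[254.1, 240.7], [269.9, 274.6], [315.0, 259.5], [297.2, 227.2]] [[312.0, 332.0], [360.0, 434.0], [495.0, 388.0], [442.0, 292.0]]
top [[233.5, 147.5], [187.6, 142.5], [179.1, 191.4], [226.0, 196.9]] [[250.0, 52.0], [113.0, 37.0], [87.0, 184.0], [228.0, 201.0]]
```

View pics/top4.png

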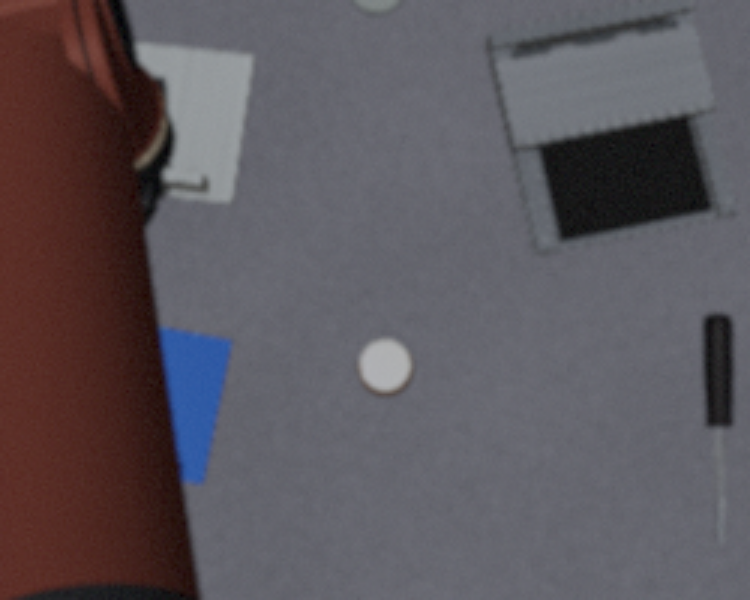

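```bash
python3 -c "
from h import *
c=camera('top');print(ray(c,[[150+718/3,130+315/3],[150+706/3,130+320/3],[150+720/3,130+425/3]],20))
D=np.array([600,-206.]);yw=0.183;u=np.array([np.cos(yw),np.sin(yw)])
for a in(-130,-75):
  r=D+a*u;print(r)
goto(*(D-130*u),112,yw+np.pi/2)
"
python3 -m crank '[{"rot":[0,0,-0.04],"offset":[-0.010,0,0],"claw":-1},{"rot":[0,0,-0.06],"offset":[-0.025,0,0],"claw":-1},{"rot":[0,0,-0.06],"offset":[-0.030,0,0],"claw":-1},{"rot":[0,0,-0.06],"offset":[-0.030,0,0],"claw":-1},{"rot":[0,0,-0.06],"offset":[-0.030,0,0],"claw":-1},{"rot":[0,0,-0.04],"offset":[-0.030,0,0],"claw":-1},{"rot":[0,0,0],"offset":[-0.025,0,0],"claw":-1},{"rot":[0,0,0],"offset":[-0.020,0,0],"claw":-1}]' 
python3 -c "
from h import *
D=np.array([600,-206.]);yw=0.183;u=np.array([np.cos(yw),np.sin(yw)])
goto(*(D-130*u),112,yw+np.pi/2)
"
```

```text
[[ 428.06054414 -292.40411209   20.        ]
 [ 423.86965117 -281.34082191   20.        ]
 [ 331.33004176 -288.14080272   20.        ]]
[ 472.17071691 -229.65743828]
[ 526.25233668 -219.64852208]
t 6.45 pos [541.5 189.  111. ] rot [-3.1405e+00  1.1000e-03  1.4307e+00] F [ 0.   0.8 -1.9] M [0.07 0.08 0.01] w 8.4
joints [-0.89  0.3   0.57  1.82 -0.18  1.07 -0.4 ]
tool d mm [-424.2  -10.2   -0.6] in target axes [-399.  -144.4   -1. ] rotvec [-0.0013  0.0009 -0.3231]
time_s: 7.25
tool_pos: [552.0, -11.5, 111.5]
tool_rot: [-3.141, 0.0, 1.749]
contact_force: [-0.2, -0.2, -0.9]
width: 8.7
t 7.25 pos [552.  -11.5 111.5] rot [-3.1411e+00  5.0000e-04  1.7493e+00] F [-0.2 -0.2 -0.9] M [-0.02  0.09  0.02] w 8.7
joints [-0.6   0.26  0.62  1.87 -0.17  1.06  0.27]
tool d mm [-200.6 -117.3   -0.3] in target axes [-200.  -118.2   -0.5] rotvec [-0.0005  0.0005 -0.0045]
```

```bash

python3 -m crank '[{"rot":[0,0,-0.005],"offset":[-0.020,-0.011,0],"claw":-1},{"rot":[0,0,0],"offset":[-0.034,-0.02,0],"claw":-1},{"rot":[0,0,0],"offset":[-0.034,-0.02,0],"claw":-1},{"rot":[0,0,0],"offset":[-0.034,-0.02,0],"claw":-1},{"rot":[0,0,0],"offset":[-0.034,-0.02,0],"claw":-1},{"rot":[0,0,0],"offset":[-0.030,-0.018,0],"claw":-1},{"rot":[0,0,0],"offset":[-0.014,-0.009,0],"claw":-1},{"rot":[0,0,0],"offset":[0,0,0],"claw":-1}]' 
python3 -c "
from h import *
D=np.array([600,-206.]);yw=0.183;u=np.array([np.cos(yw),np.sin(yw)])
goto(*(D-130*u),112,yw+np.pi/2)
s=state();P=platecorners(s['tool_pos'],s['tool_rot'][2])
for n in('scene','top'):
  c=camera(n);i=c['img'][:,:,::-1]
  x0,y0=(160,110) if n=='scene' else (270,100)
  print(n,((proj(c,P)-[x0,y0])*5).round(0).tolist())
  cv2.imwrite(f'pics/{n}5.png',cv2.resize(i[y0:y0+120,x0:x0+150],None,fx=5,fy=5,interpolation=cv2.INTER_CUBIC))
"
```

```text
time_s: 8.05
tool_pos: [471.1, -230.7, 111.7]
tool_rot: [-3.141, 0.001, 1.751]
contact_force: [0.3, 1.0, -1.7]
width: 9.0
t 8.05 pos [ 471.1 -230.7  111.7] rot [-3.1408e+00  9.0000e-04  1.7508e+00] F [ 0.3  1.  -1.7] M [ 0.03  0.04 -0.05] w 9.0
joints [-0.3   0.21  0.76  1.94 -0.17  1.05  0.71]
tool d mm [ 0.9  1.2 -0.3] in target axes [ 0.9  1.2 -0.3] rotvec [-0.0008  0.0009 -0.003 ]
scene [[262.0, 214.0], [374.0, 314.0], [536.0, 223.0], [422.0, 129.0]]
top [[569.0, 321.0], [339.0, 365.0], [398.0, 616.0], [632.0, 568.0]]
```

View pics/scene5.png

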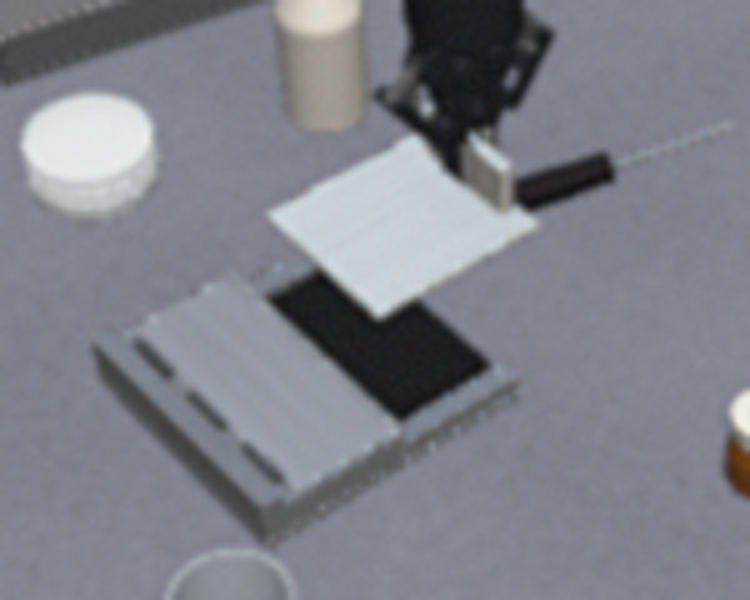

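View pics/top5.png

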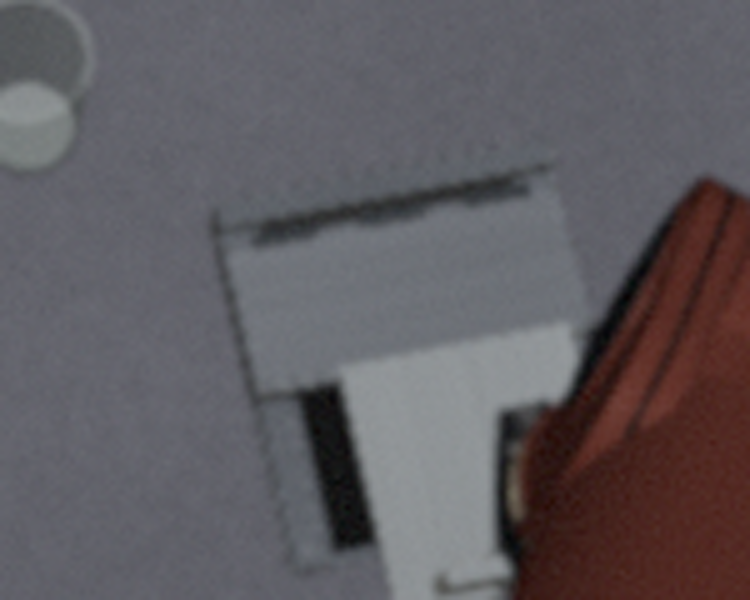

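```bash

python3 -m crank '[{"rot":[0,0,0],"offset":[0.001,0,0.008],"claw":-1},{"rot":[0,0,0],"offset":[0,0,0.015],"claw":-1},{"rot":[0,0,0],"offset":[0,0,0.018],"claw":-1},{"rot":[0,0,0],"offset":[0,0,0.015],"claw":-1},{"rot":[0,0,0],"offset":[0,0,0.012],"claw":-1},{"rot":[0,0,0],"offset":[0,0,0.0075],"claw":-1},{"rot":[0,0,0],"offset":[0,0,0],"claw":-1},{"rot":[0,0,0],"offset":[0,0,0],"claw":-1}]' 
python3 -c "
from h import *
D=np.array([600,-206.]);yw=0.183;u=np.array([np.cos(yw),np.sin(yw)])
goto(*(D-75*u),35.5,yw+np.pi/2)
s=state();P=platecorners(s['tool_pos'],s['tool_rot'][2])
for n in('scene','top'):
  c=camera(n);i=c['img'][:,:,::-1]
  x0,y0=(160,110) if n=='scene' else (270,100)
  print(n,((proj(c,P)-[x0,y0])*5).round(0).tolist())
  cv2.imwrite(f'pics/{n}6.png',cv2.resize(i[y0:y0+120,x0:x0+150],None,fx=5,fy=5,interpolation=cv2.INTER_CUBIC))
"
```

```text
time_s: 8.95
tool_pos: [472.8, -226.9, 36.5]
tool_rot: [3.141, 0.0, 1.756]
contact_force: [0.0, -0.2, -2.4]
width: 8.5
t 8.95 pos [ 472.8 -226.9   36.5] rot [3.1415e+00 3.0000e-04 1.7556e+00] F [ 0.  -0.2 -2.4] M [ 0.02  0.02 -0.06] w 8.5
joints [-0.25  0.33  0.71  2.   -0.28  0.9   0.79]
tool d mm [-2.7 53.9  1. ] in target axes [-2.6 53.9  1. ] rotvec [0.0001 0.0003 0.0018]
scene [[273.0, 302.0], [383.0, 402.0], [538.0, 311.0], [427.0, 217.0]]
top [[527.0, 356.0], [313.0, 400.0], [368.0, 634.0], [586.0, 588.0]]
```

View pics/scene6.png

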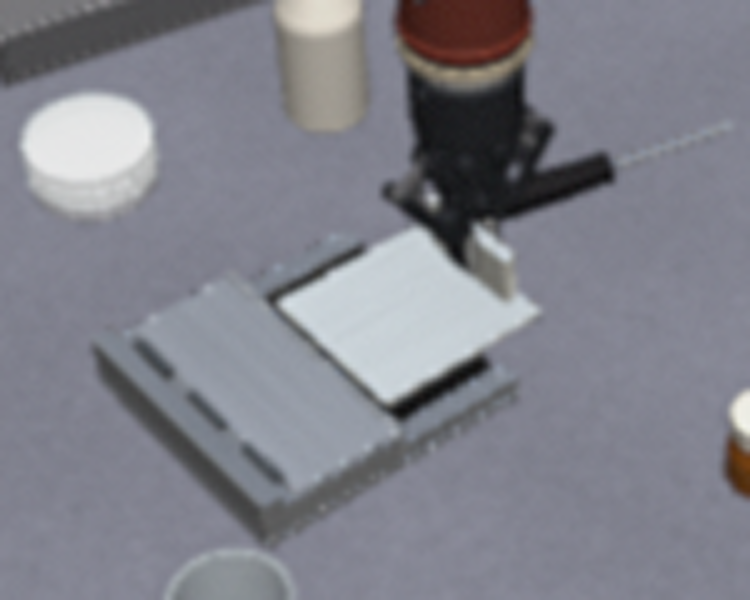

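View pics/top6.png

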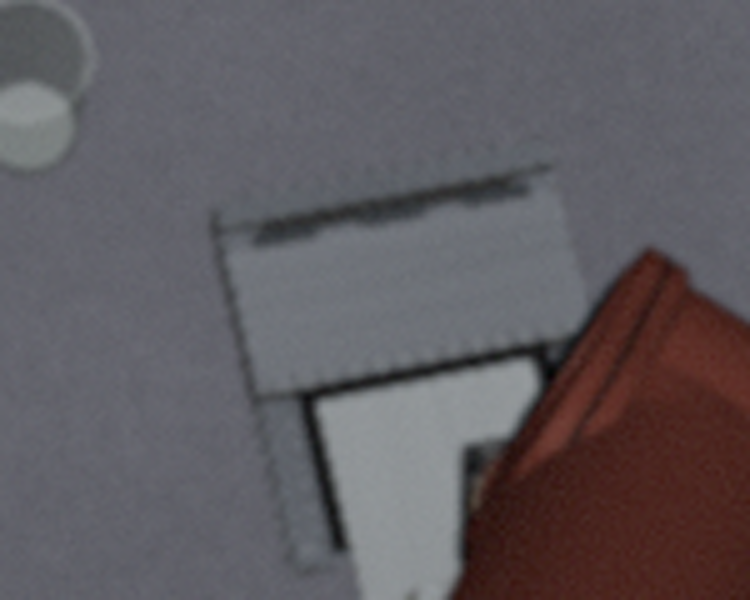

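```bash

python3 -m crank '[{"rot":[0,0,0.001],"offset":[-0.001,0.004,0.001],"claw":-1},{"rot":[0,0,0],"offset":[0,0.006,0],"claw":-1},{"rot":[0,0,0],"offset":[0,0.006,0],"claw":-1},{"rot":[0,0,0],"offset":[0,0.006,0],"claw":-1},{"rot":[0,0,0],"offset":[0,0.006,0],"claw":-1},{"rot":[0,0,0],"offset":[0,0.006,0],"claw":-1},{"rot":[0,0,0],"offset":[0,0.004,0],"claw":-1},{"rot":[0,0,0],"offset":[0,0,0],"claw":-1}]' 
python3 -c "
from h import *
D=np.array([600,-206.]);yw=0.183;u=np.array([np.cos(yw),np.sin(yw)])
goto(*(D-75*u),35.5,yw+np.pi/2)
s=state();P=platecorners(s['tool_pos'],s['tool_rot'][2])
for n in('scene','top'):
  c=camera(n);i=c['img'][:,:,::-1]
  x0,y0=(160,110) if n=='scene' else (270,100)
  print(n,((proj(c,P)-[x0,y0])*5).round(0).tolist())
  cv2.imwrite(f'pics/{n}7.png',cv2.resize(i[y0:y0+120,x0:x0+150],None,fx=5,fy=5,interpolation=cv2.INTER_CUBIC))
"
```

```text
time_s: 9.85
tool_pos: [510.8, -220.5, 35.3]
tool_rot: [3.142, 0.0, 1.755]
contact_force: [-0.3, -0.1, -1.2]
width: 8.6
t 9.85 pos [ 510.8 -220.5   35.3] rot [3.1415e+00 3.0000e-04 1.7554e+00] F [-0.3 -0.1 -1.2] M [-0.02  0.13 -0.  ] w 8.6
joints [-0.25  0.4   0.69  1.93 -0.31  0.92  0.78]
tool d mm [-2.  15.4 -0.2] in target axes [-1.9 15.4 -0.2] rotvec [0.0001 0.0003 0.0016]
scene [[225.0, 329.0], [334.0, 431.0], [492.0, 338.0], [382.0, 242.0]]
top [[510.0, 290.0], [298.0, 333.0], [353.0, 563.0], [569.0, 518.0]]
```

View pics/scene7.png

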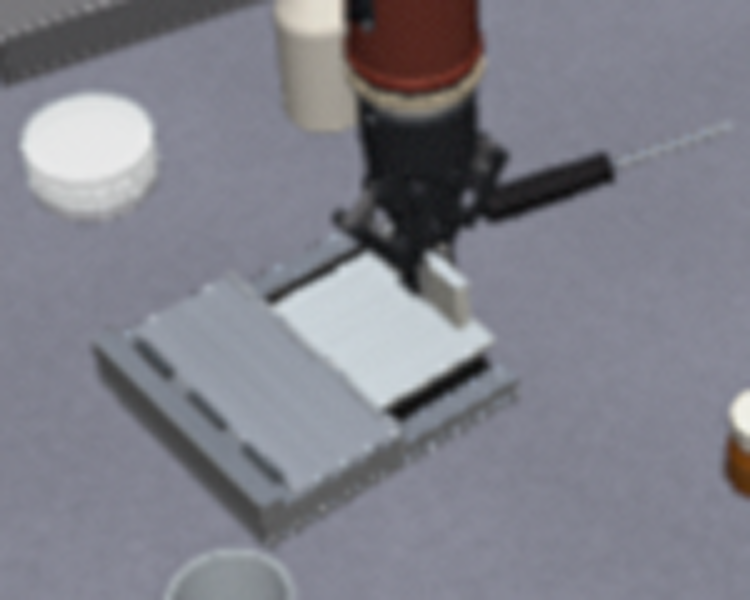

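View pics/top7.png

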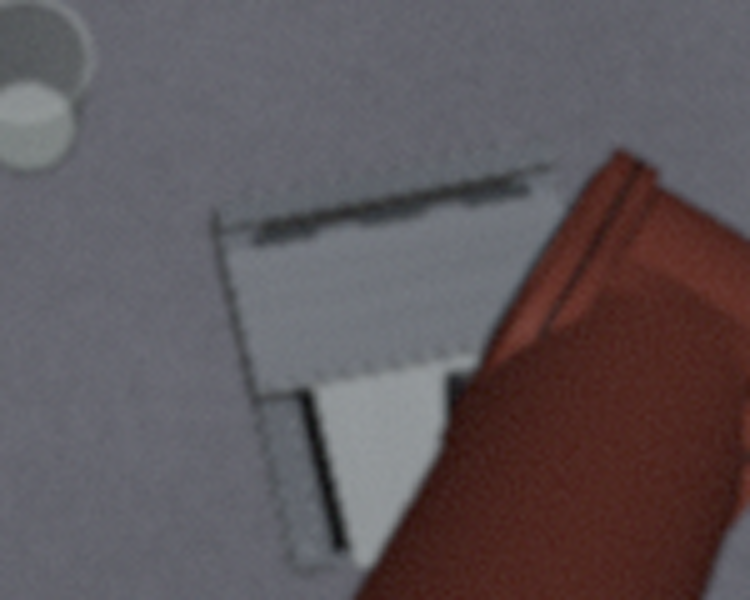

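```bash

python3 -m crank '[{"rot":[0,0,0],"offset":[0,0.003,0],"claw":-1},{"rot":[0,0,0],"offset":[0,0.003,0],"claw":-1},{"rot":[0,0,0],"offset":[0,0.002,0],"claw":-1},{"rot":[0,0,0],"offset":[0,0.002,0],"claw":-1},{"rot":[0,0,0],"offset":[0,0.001,0],"claw":-1},{"rot":[0,0,0],"offset":[0,0.001,0],"claw":-1},{"rot":[0,0,0],"offset":[0,0,0],"claw":-1},{"rot":[0,0,0],"offset":[0,0,0],"claw":-1}]' 
python3 -c "
from h import *
D=np.array([600,-206.]);yw=0.183;u=np.array([np.cos(yw),np.sin(yw)])
goto(*(D-75*u),35.5,yw+np.pi/2)
"
python3 -m crank '[{"rot":[0,0,0],"offset":[0,0.001,0],"claw":-1},{"rot":[0,0,0],"offset":[0,0.001,0],"claw":-1},{"rot":[0,0,0],"offset":[0,0.001,0],"claw":-1},{"rot":[0,0,0],"offset":[0,0.001,0],"claw":-1},{"rot":[0,0,0],"offset":[0,0,0],"claw":-1},{"rot":[0,0,0],"offset":[0,0,0],"claw":-1},{"rot":[0,0,0],"offset":[0,0,0],"claw":-1},{"rot":[0,0,0],"offset":[0,0,0],"claw":-1}]' 
python3 -c "
from h import *
D=np.array([600,-206.]);yw=0.183;u=np.array([np.cos(yw),np.sin(yw)])
goto(*(D-75*u),35.5,yw+np.pi/2)
"
```

```text
time_s: 10.75
tool_pos: [521.9, -218.6, 35.3]
tool_rot: [-3.141, 0.0, 1.755]
contact_force: [-1.0, -0.2, -2.2]
width: 8.5
t 10.75 pos [ 521.9 -218.6   35.3] rot [-3.1415  0.      1.7547] F [-1.  -0.2 -2.2] M [-0.03  0.07  0.03] w 8.5
joints [-0.24  0.42  0.68  1.9  -0.32  0.93  0.77]
tool d mm [-1.8  4.1 -0.2] in target axes [-1.8  4.1 -0.2] rotvec [-0.0001  0.      0.0009]
time_s: 11.55
tool_pos: [525.6, -217.9, 35.3]
tool_rot: [-3.141, -0.0, 1.755]
contact_force: [-1.3, -1.7, -1.5]
width: 8.5
t 11.55 pos [ 525.6 -217.9   35.3] rot [-3.1413 -0.      1.7546] F [-1.3 -1.7 -1.5] M [-0.19  0.45  0.07] w 8.5
joints [-0.24  0.42  0.68  1.9  -0.33  0.93  0.77]
tool d mm [-1.8  0.3 -0.2] in target axes [-1.8  0.3 -0.2] rotvec [-0.0003 -0.      0.0008]
```

```bash

python3 -m crank '[{"rot":[0,0,0],"offset":[0,0.001,0],"claw":-1},{"rot":[0,0,0],"offset":[0,0.001,0],"claw":-1},{"rot":[0,0,0],"offset":[0,0,0],"claw":-1},{"rot":[0,0,0],"offset":[0,0,0],"claw":-1},{"rot":[0,0,0],"offset":[0,0,0],"claw":-1},{"rot":[0,0,0],"offset":[0,0,0],"claw":-1},{"rot":[0,0,0],"offset":[0,0,0],"claw":-1},{"rot":[0,0,0],"offset":[0,0,0],"claw":-1}]' 
python3 -c "
from h import *
D=np.array([600,-206.]);yw=0.183;u=np.array([np.cos(yw),np.sin(yw)])
goto(*(D-75*u),35.5,yw+np.pi/2)
s=state();P=platecorners(s['tool_pos'],s['tool_rot'][2])
for n in('scene',):
  c=camera(n);i=c['img'][:,:,::-1]
  x0,y0=(160,110) if n=='scene' else (270,100)
  print(n,((proj(c,P)-[x0,y0])*5).round(0).tolist())
  cv2.imwrite(f'pics/{n}8.png',cv2.resize(i[y0:y0+120,x0:x0+150],None,fx=5,fy=5,interpolation=cv2.INTER_CUBIC))
"
```

```text
time_s: 12.35
tool_pos: [525.6, -218.0, 35.0]
tool_rot: [-3.138, -0.001, 1.754]
contact_force: [-10.3, -1.0, 3.7]
width: 8.5
t 12.35 pos [ 525.6 -218.    35. ] rot [-3.1382e+00 -1.2000e-03  1.7536e+00] F [-10.3  -1.    3.7] M [-0.24  1.82  0.12] w 8.5
joints [-0.24  0.43  0.68  1.89 -0.33  0.94  0.77]
tool d mm [-1.7  0.3 -0.5] in target axes [-1.7  0.3 -0.5] rotvec [-0.0034 -0.0012 -0.0002]
scene [[206.0, 340.0], [314.0, 443.0], [474.0, 349.0], [364.0, 252.0]]
```

View pics/scene8.png

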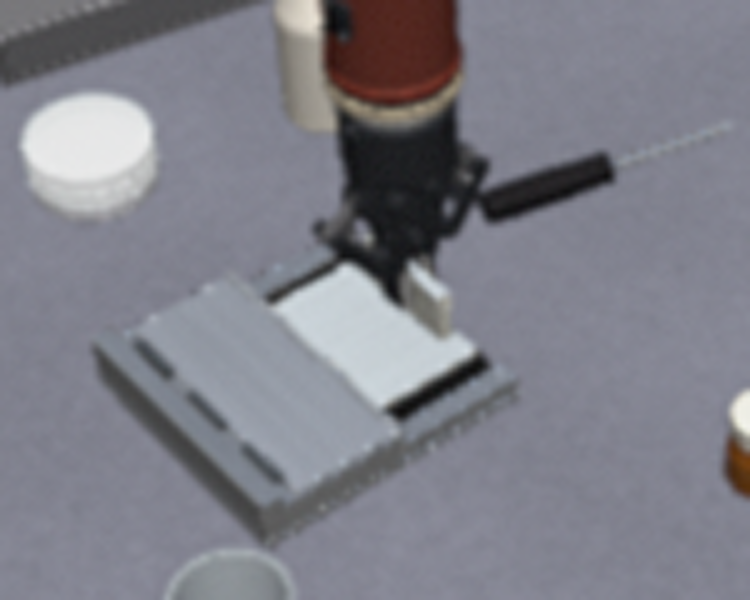

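```bash

python3 -m crank '[{"rot":[0,0,0],"offset":[0,-0.0007,0],"claw":-1},{"rot":[0,0,0],"offset":[0,0,0.001],"claw":-1},{"rot":[0,0,0],"offset":[0,0,0.0015],"claw":-1},{"rot":[0,0,0],"offset":[0,0,0.0015],"claw":-1},{"rot":[0,0,0],"offset":[0,0,0.0015],"claw":-1},{"rot":[0,0,0],"offset":[0,0,0.0015],"claw":-1},{"rot":[0,0,0],"offset":[0,0,0],"claw":-1},{"rot":[0,0,0],"offset":[0,0,0],"claw":-1}]' 110
python3 -c "
from h import *
D=np.array([600,-206.]);yw=0.183;u=np.array([np.cos(yw),np.sin(yw)])
goto(*(D-75*u),27.2,yw+np.pi/2)
"
```

```text
time_s: 13.2
tool_pos: [525.8, -218.4, 28.5]
tool_rot: [-3.14, -0.0, 1.754]
contact_force: [-8.7, -2.3, 5.2]
width: 8.5
t 13.2 pos [ 525.8 -218.4   28.5] rot [-3.1396e+00 -2.0000e-04  1.7537e+00] F [-8.7 -2.3  5.2] M [-0.38  1.6   0.07] w 8.5
joints [-0.24  0.43  0.67  1.9  -0.33  0.92  0.78]
tool d mm [-1.3  0.3  1.3] in target axes [-1.3  0.3  1.3] rotvec [-0.002  -0.0002 -0.0001]
```

```bash

python3 -m crank '[{"rot":[0,0,0],"offset":[0,0,0.001],"claw":-1},{"rot":[0,0,0],"offset":[0,0,0.001],"claw":-1},{"rot":[0,0,0],"offset":[0,0,0.001],"claw":-1},{"rot":[0,0,0],"offset":[0,0,0],"claw":-1},{"rot":[0,0,0],"offset":[0,0,0],"claw":-1},{"rot":[0,0,0],"offset":[0,0,0],"claw":-1},{"rot":[0,0,0],"offset":[0,0,0],"claw":-1},{"rot":[0,0,0],"offset":[0,0,0],"claw":-1}]' 
python3 -c "
from h import *
D=np.array([600,-206.]);yw=0.183;u=np.array([np.cos(yw),np.sin(yw)])
goto(*(D-75*u),27.2,yw+np.pi/2)
s=state();P=platecorners(s['tool_pos'],s['tool_rot'][2])
for n in('scene','top'):
  c=camera(n);i=c['img'][:,:,::-1]
  x0,y0=(160,110) if n=='scene' else (270,100)
  print(n,((proj(c,P)-[x0,y0])*5).round(0).tolist())
  cv2.imwrite(f'pics/{n}9.png',cv2.resize(i[y0:y0+120,x0:x0+150],None,fx=5,fy=5,interpolation=cv2.INTER_CUBIC))
"
```

```text
time_s: 14.0
tool_pos: [525.8, -218.5, 27.0]
tool_rot: [-3.14, -0.001, 1.753]
contact_force: [-17.5, 2.2, 26.5]
width: 8.6
t 14.0 pos [ 525.8 -218.5   27. ] rot [-3.1402e+00 -1.3000e-03  1.7535e+00] F [-17.5   2.2  26.5] M [0.44 3.25 0.16] w 8.6
joints [-0.24  0.44  0.67  1.9  -0.34  0.92  0.78]
tool d mm [-1.2  0.2 -0.2] in target axes [-1.2  0.2 -0.2] rotvec [-0.0014 -0.0013 -0.0003]
scene [[206.0, 348.0], [314.0, 451.0], [474.0, 357.0], [364.0, 260.0]]
top [[502.0, 269.0], [291.0, 310.0], [345.0, 538.0], [560.0, 494.0]]
```

View pics/scene9.png

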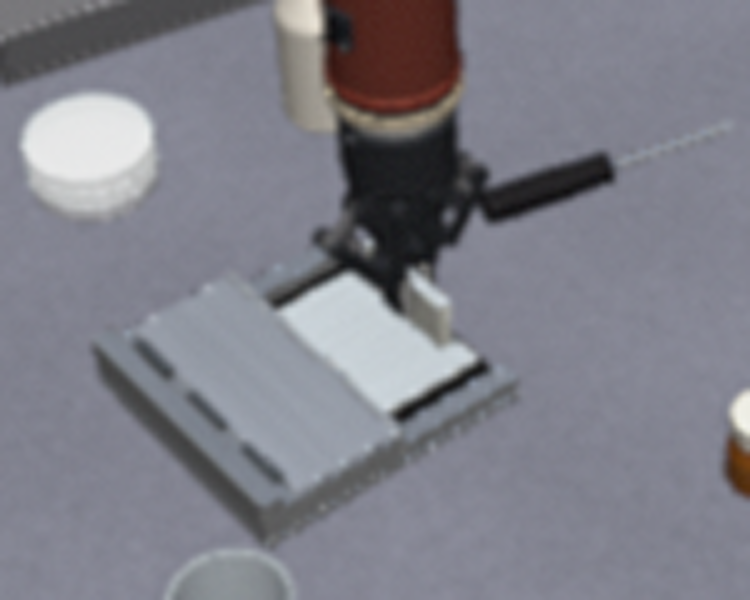

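```bash

python3 -m crank '[{"rot":[0,0,0],"offset":[0,0,0],"claw":-1},{"rot":[0,0,0],"offset":[0,0,0],"claw":-1},{"rot":[0,0,0],"offset":[0,0,0],"claw":-1},{"rot":[0,0,0],"offset":[0,0,0],"claw":-1},{"rot":[0,0,0],"offset":[0,0,0],"claw":-1},{"rot":[0,0,0],"offset":[0,0,0],"claw":-1},{"rot":[0,0,0],"offset":[0,0,0],"claw":-1},{"rot":[0,0,0],"offset":[0,0,0],"claw":-1}]' 
python3 -c "
from h import *
goto(526,-219,27.2,1.754)
cv2.imwrite('pics/s10.png',camera('scene')['img'][:,:,::-1])
"
```

```text
time_s: 14.9
tool_pos: [525.8, -218.5, 27.0]
tool_rot: [-3.14, -0.001, 1.753]
contact_force: [-16.7, 1.1, 26.5]
width: 8.5
t 14.9 pos [ 525.8 -218.5   27. ] rot [-3.1401e+00 -1.4000e-03  1.7534e+00] F [-16.7   1.1  26.5] M [0.46 3.22 0.19] w 8.5
joints [-0.24  0.44  0.67  1.9  -0.34  0.92  0.78]
tool d mm [-0.5  0.1 -0.2] in target axes [-0.5  0.1 -0.2] rotvec [-0.0015 -0.0014 -0.0006]
```

View pics/s10.png

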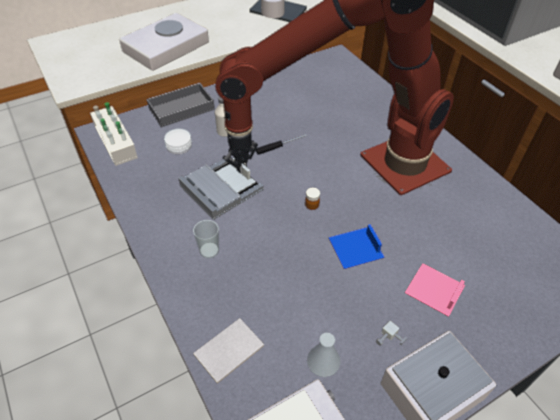

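View pics/top9.png

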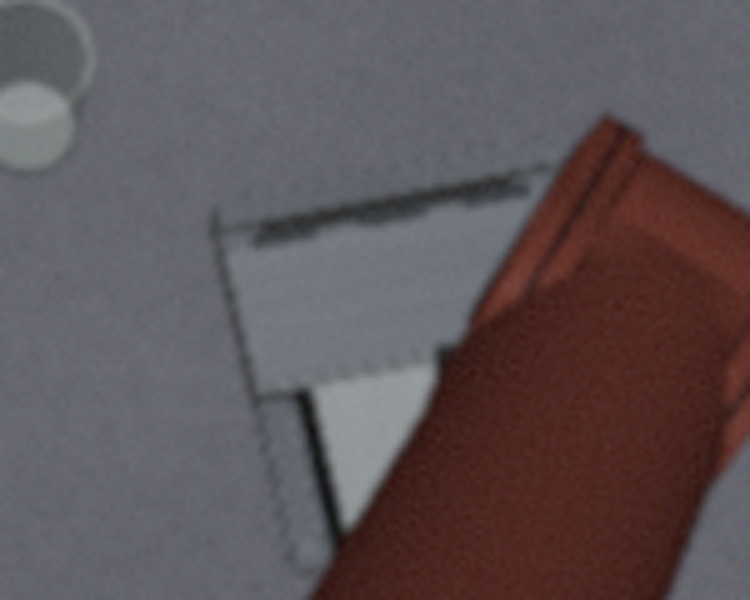

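```bash
python3 -c "
from rig import sign_off
print(sign_off())"
```

```text
the job is handed in; nothing more can be done
None
```

I picked the plate up by its rib, carried it to the deck and slid its front edge level under the flap to the stop. I then pressed it down onto the bed's end stop and handed the job in at about 15 s, still gripping and pressing. The sign-off gives no verdict, so what follows is from my own checks.

- **Fully in:** the push against the stop reached about 10 N. The rib was then within about 0.3 mm (along the slide) of where I had measured the fully-in position, and about 1 to 2 mm off centre sideways.
- **Pressed down:** the tool stopped sinking at 27.0 mm, which puts the plate's underside at about 15 mm, the bed's end-stop height. The downward push rose to a steady 26.5 N, well above the 9 N needed. The inward push settled at about 17 N.
- **Grip and tilt:** the gripper was steady at 8.5 mm on the rib, with the force set to 110 N. The tool was within 0.002 rad of level.
- **Flap and bystanders:** in the last pictures the flap lies flat, and everything on the bench that I could see is where it was. The arm hides part of the deck in the top view.
- **Small disagreements:** while carried, the plate's front edge looked about 2 to 3 mm nearer the robot than I had predicted, within the calibration and pixel error. The grip reads 8.5 mm on a 10 mm rib. I take both as measurement or pad effects, with no sign of slipping.

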